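# Find the socket for the vessel nut

## Robot

A 6-joint arm with a two-finger parallel gripper is mounted at the origin on a cart in front of the work surface, level with it; the furniture and walls round the work are solid. World frame = base frame: x ahead of the robot, y to its left, z up, the work surface at z = 0. Lengths are in mm, angles in rad, forces in N, time in s.
With the tool pointing down it reaches from about 250 to 725 mm from the base axis. Payload 4 kg.
Tool frame: the origin (TCP) lies at the very end of the fingers, on their centre line; the grasp point (between the pads) lies 19 mm behind it; z points along the fingers, y is the line along which they close (so a half turn about z gives the same grasp; the last joint's range is limited). The gripper opens to 85 mm and grips with 20 to 120 N. Pads are 22 mm wide; open, the fingers measure 114 mm over their backs; the gripper's body (76 mm by 85 mm) begins 54 mm behind the grasp point. The pads swing forward as they close: fully open they stand 13 mm farther back than shut.
Start: joints at [1.326, 0.241, 0.005, 1.335, 0, 1.571], TCP at [121.179, 485.093, 200.806] pointing down, gripper open.
Joint ranges: [-2.72, 2.72], [-1.05, 1.87], [-1.09, 1.28], [-1.99, 2.15], [-1.42, 1.44], [-3.14, 3.14]. Speed limits (rad/s): [2.79, 2.79, 3.14, 3.14, 3.14, 3.14].

## Interface

Orientations are given as a unit quaternion [w, x, y, z].
In Python, from plant import sensors, cams, ticket gives the robot as it stands. The module is installed in compiled form; this text tells all that it offers.
- The arm moves only by the shell command python3 -m handwheel 'ROWS' [FORCE]. ROWS is JSON, a list of rows, each a list of 5 numbers: the opening, from -1 (shut) to 1 (fully open), so that 0 is half open, then the shift along the tool's x, y, z in mm, then the turn about the tool's z in rad. A call has 1 to 8 rows; each row is the pose to reach, as a shift and turn from the pose commanded when the call began, along the tool's axes at that moment; what a row does not reach only later rows make up. A row lasts 1/12 s, in which the tool goes at most 41.7 mm and 7.16 degrees, less where a joint would pass 70% of its speed; a pose out of reach is approached as far as the arm can. A call with a gripper value outside its range is refused whole. The fingers move at their own pace and stop on an object; FORCE is the grip in N (left out, the last holds). Time passes only in rows, so rows that repeat a pose let the fingers close. It gives the time, the measured TCP pose, the force, the opening and the grip force at its end, in the units of the state.
- sensors.sense(): the state, without advancing time (a new reading comes with each control period).
- cams.snapshot(name): name is "side" or "top"; returns a dict with "img" (420x560x3 uint8, red, green, blue), "z_map" (420x560 float32, mm along the optical axis (not along the pixel's ray), 0 where there is no reading), "mtx" (3x3 intrinsics, pixels), "rvec" (rotation vector, rad) and "tvec" (3), from world to camera coordinates, as OpenCV has them. Camera axes: x right, y down, z forward; pixel columns grow to the right and rows downward; lengths in mm; the calibration is good to about 2 mm. A picture is of the moment at which its call begins.
- ticket.sign_off(): hands the job in; it is judged then, once.
The state is a dict: "t": time; "joint_pos": joint angles; "joint_velocities": joint speeds; "joint_torque": joint torques, N m; "tool_pos": TCP position; "eef_rot": TCP orientation; "force": force on the tool from outside, world axes, zero at the start; "wrist_torque": the same for the moment, N m; "finger_gap": finger opening in mm; "finger_force": force on a finger pad.
Only numpy, scipy, OpenCV 4.12 (cv2) and the standard library are available. Lean on these libraries where they do the work, as an engineer would, in place of code of your own. Each camera call takes 0.05 s, during which the arm holds its last target. There are 200 camera calls.

## Task

Find out which of the three sockets on the black mat fits the hex nut of the middle vessel (the one with the red band) in the three-place vessel stand: try them on the nut, and stand those that do not fit upright on the mat or worktop again. Push the one that fits fully home over the nut, upright, and finish still gripping it there: do not let go of it. Leave the petri dish, tape roll and dropper bottle alone.

Things in the scene. Friction and masses are not known exactly. Their poses are not given: they have to be found in the camera images.
- vessel_stand: fixed stand turned about vertical: grey plate 260x86x12 mm, long along own x, with three vessels 66 mm across at x = -80, 0, +80 mm, steel rims 92 mm above the worktop. In each head a round well 12 mm deep with a brass hex nut standing in it; sizes of nut and well change places from run to run. The middle vessel has a red band. Origin: centre of the plate's underside
- nut_seat (a point): centre of the well floor under the red-banded vessel's nut, 80 mm above the worktop, axes as the stand's. The fixed nut is 16 mm tall, plus a cone and stud: top 21 mm above this point. Two opposite flats face the stand's +-x. The fitting socket has 1.5 mm to spare all round; fully home its rim rests at this point. Too small a socket stops on the nut, 16 mm or more above; too large a one on the well rim, 12 mm above
- tool_mat: fixed black rubber mat 220x220x3 mm on which the sockets stand; origin at the centre of its underside. Of the three sockets (openings 20, 27, 34 mm across flats, skirts 29, 37, 46 mm across outside) exactly one fits the nut (17, 24 or 31 mm across flats in a well of 33, 42 or 50 mm)
- socket_a: One of three steel hand sockets, 160 g (varies), standing mouth down; opening of unknown size. Origin: centre of the lower rim, z up. Grip: dark 20x20 mm square block, 38 to 74 mm above the rim (the top), flats facing own +-x and +-y. Below: steel skirt with a hex opening 24 mm deep, two opposite flats of it facing own +-x.
- socket_b: One of three steel hand sockets, 160 g (varies), standing mouth down; opening of unknown size. Origin: centre of the lower rim, z up. Grip: dark 20x20 mm square block, 38 to 74 mm above the rim (the top), flats facing own +-x and +-y. Below: steel skirt with a hex opening 24 mm deep, two opposite flats of it facing own +-x.
- socket_c: One of three steel hand sockets, 160 g (varies), standing mouth down; opening of unknown size. Origin: centre of the lower rim, z up. Grip: dark 20x20 mm square block, 38 to 74 mm above the rim (the top), flats facing own +-x and +-y. Below: steel skirt with a hex opening 24 mm deep, two opposite flats of it facing own +-x.
- petri_dish: petri dish, 59 mm across, 14 mm high. Bystander, leave alone; origin at the centre of its underside
- vinyl_tape: roll of green tape lying flat, 56 mm across, 18 mm high. Bystander, leave alone; origin at the centre of its underside
- dropper_bottle: small dropper bottle with black bulb, 25 mm across, 70 mm high. Bystander, leave alone; origin at the centre of its underside
There are look-alikes about, which are no part of the job. What is shaped like the socket_b but yellow is not meant.

How it is judged (in metres and radians):
At the end, for the whole second after the job is handed in: One socket is fully home over the red-banded vessel's nut (rim within 4 mm of well floor and nut axis, tilt under 0.08 rad), at rest, still gripped (over 3 N); the other two stand upright and still on mat or worktop (rim less than 8 mm above it, tilt under 0.1 rad) (((z of socket_a in the frame of nut_seat between -0.004 and 0.004 m and horizontal distance between socket_a and nut_seat below 0.004 m and angle between socket_a's own z axis and vertical below 0.08 rad and contact force between the fingers and socket_a above 3 N and linear speed of socket_a below 0.01 m/s and height (world z) of socket_b between -0.005 and 0.008 m and angle between each of socket_b, socket_c's own z axis and vertical below 0.1 rad and linear speed of each of socket_b, socket_c below 0.02 m/s and height (world z) of socket_c between -0.005 and 0.008 m) or (z of socket_b in the frame of nut_seat between -0.004 and 0.004 m and horizontal distance between socket_b and nut_seat below 0.004 m and angle between socket_b's own z axis and vertical below 0.08 rad and contact force between the fingers and socket_b above 3 N and linear speed of socket_b below 0.01 m/s and height (world z) of socket_a between -0.005 and 0.008 m and angle between each of socket_a, socket_c's own z axis and vertical below 0.1 rad and linear speed of each of socket_a, socket_c below 0.02 m/s and height (world z) of socket_c between -0.005 and 0.008 m) or (z of socket_c in the frame of nut_seat between -0.004 and 0.004 m and horizontal distance between socket_c and nut_seat below 0.004 m and angle between socket_c's own z axis and vertical below 0.08 rad and contact force between the fingers and socket_c above 3 N and linear speed of socket_c below 0.01 m/s and height (world z) of socket_a between -0.005 and 0.008 m and angle between each of socket_a, socket_b's own z axis and vertical below 0.1 rad and linear speed of each of socket_a, socket_b below 0.02 m/s and height (world z) of socket_b between -0.005 and 0.008 m))); the arm keeps its last pose, push and grip.
It fails at once if the petri dish is moved by more than 20 mm (distance of petri_dish from where it was at the start of the episode above 0.02 m).
It fails at once if the vinyl tape is moved by more than 20 mm (distance of vinyl_tape from where it was at the start of the episode above 0.02 m).
It fails at once if the dropper bottle is moved by more than 20 mm (distance of dropper_bottle from where it was at the start of the episode above 0.02 m).
It also fails if it takes over 72 s, if anything falls off the work surface, if the arm or the gripper's body presses on something with over 40 N, if the wrist force passes 120 N, or if a joint passes its speed limit or range.

## Working session

There is one attempt and no reset: what is moved stays moved. The work goes in short steps, Python scripts to look and compute and a shell command to move; the robot and the scene stay as the last step left them, time stands still between calls to the robot, and variables do not carry over. Pictures are saved under pics/ and viewed, at most 10 in all, crops included, and the job is handed in when it is done.

```bash
mkdir -p pics
cat > h.py <<'E'
import numpy as np, cv2
from plant import sensors, cams, ticket
def snap(n):
    s=cams.snapshot(n); R,_=cv2.Rodrigues(np.array(s["rvec"],float)); t=np.array(s["tvec"],float).reshape(3); K=np.array(s["mtx"],float)
    return s,K,R,t
def cloud(s,K,R,t):
    z=s["z_map"].astype(float); v,u=np.indices(z.shape)
    p=np.stack([(u-K[0,2])/K[0,0]*z,(v-K[1,2])/K[1,1]*z,z],-1)
    P=(p-t)@R; P[z==0]=np.nan
    return P
def ray(K,R,t,u,v,h):
    d=R.T@np.linalg.inv(K)@np.array([u,v,1.]); c=-R.T@t
    return c+d*(h-c[2])/d[2]
def save(n,img): cv2.imwrite("pics/"+n,img[:,:,::-1])
E
python3 - <<'E'
from h import *
for n in("top","side"):
    s,K,R,t=snap(n); save(n+"1.png",s["img"]); print(n,K[0,0],-R.T@t,R[2])
st=sensors.sense(); print(st["tool_pos"],st["eef_rot"],st["finger_gap"],st["t"])
E
```

```text
top 400.41600072798184 [ 411.25122952  -81.76845273 1002.97537443] [ 0.20286125  0.00683544 -0.97918363]
side 407.2441742052551 [ 512.23909961 -988.85430252  714.5399497 ] [ 0.09231348  0.8225414  -0.56116296]
[121.04755335 484.48720724 200.02044006] [-1.07019067e-04  1.22115295e-01  9.92515486e-01 -9.24034841e-04] 85.69809519727606 0.1
```

View pics/top1.png

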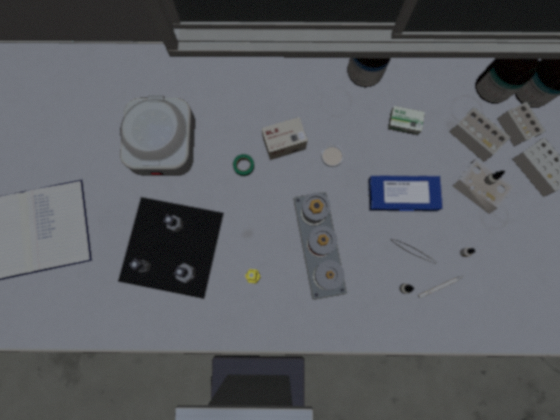

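View pics/side1.png

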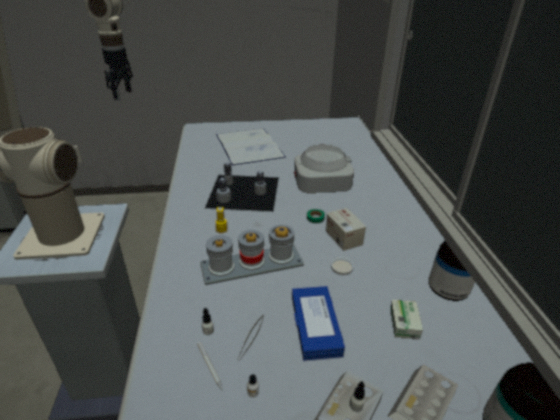

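The top view shows dark sockets on the mat at (173,222), (140,266) and (184,272). The yellow look-alike stands off the mat at (253,276), so it is not meant. The middle vessel is at (321,240), and the side view shows its red band at (251,252). I'll confirm in an enlarged crop and measure.

```bash
cat > m.py <<'E'
from h import *
s,K,R,t=snap("top"); P=cloud(s,K,R,t); img=s["img"]
a=cv2.resize(img[185:305,110:230],(400,400),interpolation=cv2.INTER_CUBIC); b=cv2.resize(img[185:305,270:370][:, :],(333,400),interpolation=cv2.INTER_CUBIC)
save("crop1.png",np.clip(np.hstack([a,b]).astype(int)*1.4,0,255).astype(np.uint8))
v,u=np.indices(P.shape[:2]); Z=P[...,2]
mat=(u>115)&(u<228)&(v>190)&(v<302)
for lo,hi in((60,90),(25,50)):
    m=(mat&(Z>lo)&(Z<hi)).astype(np.uint8)
    n,l,st,c=cv2.connectedComponentsWithStats(m)
    for i in range(1,n):
        if st[i,4]>4:
            q=P[l==i]; print(lo,c[i].round(1),st[i,4],np.median(q,0).round(1),q.min(0).round(1),q.max(0).round(1))
dark=((img.max(2)<45)&mat).astype(np.uint8)
dark=cv2.morphologyEx(dark,cv2.MORPH_CLOSE,np.ones((25,25)))
r=cv2.minAreaRect(np.argwhere(dark)[:,::-1].astype(np.float32)); print("mat",[ray(K,R,t,*p,3).round(1) for p in cv2.boxPoints(r)])
sr=(u>285)&(u<355)&(v>185)&(v<305)
m=(sr&(Z>5)&(Z<18)|sr&(Z>84)).astype(np.uint8); 
m=(sr&(Z>5)).astype(np.uint8)
q=P[(sr&(Z>7)&(Z<17))]; r=cv2.minAreaRect(q[:,:2].astype(np.float32)); print("plate",r)
m=(sr&(Z>86)&(Z<96)).astype(np.uint8); n,l,st,c=cv2.connectedComponentsWithStats(m)
for i in range(1,n):
    if st[i,4]>20:
        q=P[l==i]; print("rim",c[i],st[i,4],cv2.minEnclosingCircle(q[:,:2].astype(np.float32)))
hs=cv2.cvtColor(img,cv2.COLOR_RGB2HSV)
br=((hs[...,1]>90)&(hs[...,0]>8)&(hs[...,0]<28)&sr).astype(np.uint8); n,l,st,c=cv2.connectedComponentsWithStats(br)
for i in range(1,n):
    if st[i,4]>5: print("brass",c[i],st[i],ray(K,R,t,*c[i],96).round(1), np.nanmedian(P[l==i],0))
E
python3 m.py
```

```text
60 [169.3 219.5] 89 [578.5 179.3  75.7] [566.7 168.1  60.1] [590.8 193.9  80.9]
60 [135.7 264.1] 98 [473.  249.9  76.5] [461.6 239.1  60.3] [485.4 265.7  80.4]
60 [180.2 271.5] 95 [456.3 145.7  76.9] [444.5 135.2  60.8] [469.4 160.1  82.8]
25 [175.3 223.7] 87 [572.  172.3  36.8] [562.1 163.6  25.3] [594.6 196.6  49.2]
25 [143.8 265.8] 60 [471.1 243.   36.5] [459.5 237.8  25.1] [486.  257.1  50. ]
25 [186.3 272.8] 154 [453.  138.9  36.3] [436.6 127.   25. ] [479.5 167.4  49.8]
mat [array([437.7, 314.5,   3. ]), array([652.5, 289.2,   3. ]), array([608.2,  65.9,   3. ]), array([397.4, 100.3,   3. ])]
plate ((531.0867309570312, -180.2747039794922), (259.5859069824219, 86.0648193359375), 10.542633056640625)
rim [316.08759124 205.82481752] 274 ((610.086181640625, -165.5530242919922), 33.1456298828125)
rim [322.80051813 239.65803109] 386 ((531.2233276367188, -180.53955078125), 32.905113220214844)
rim [329.81124498 274.36746988] 498 ((452.70294189453125, -194.54443359375), 32.79962158203125)
brass [315.59813084 206.29906542] [310 200  13  13 107] [ 607.7 -164.2   96. ] [ 605.51369388 -162.62386825   99.65631458]
brass [322.3442623 239.7704918] [318 235  10  10  61] [ 529.9 -178.7   96. ] [ 528.78952377 -177.47052407   99.4924557 ]
brass [328.90909091 274.72727273] [327 272   6   6  22] [ 451.4 -192.2   96. ] [ 450.61769597 -191.79344779   99.46699972]
```

View pics/crop1.png

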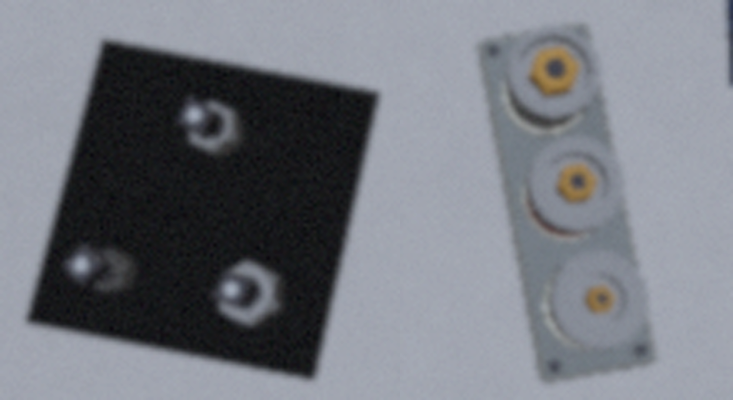

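The crop shows the brass nuts at (316,206) large, (322,240) medium under the red band, and (329,275) small. The sockets are medium at (173,222), smallest at (140,266) and largest at (184,272). The medium socket should fit the medium nut, so I'll try it first. Next I need the yaw and centre of its block.

Run:
```python
from h import *
for n in ("top","side"):
    acc=[];acs=[]
    for k in range(6):
        s,K,R,t=snap(n); P=cloud(s,K,R,t); acc.append(P)
    P=np.nanmedian(acc,0)
    X,Y,Z=P[...,0],P[...,1],P[...,2]
    near=np.hypot(X-577,Y-178)<40
    for lo,hi in((70,90),(44,70),(6,36)):
        q=P[near&(Z>lo)&(Z<hi)]
        if len(q)<5: continue
        print(n,lo,len(q),q.mean(0).round(1),np.ptp(q,0).round(1),cv2.minAreaRect(q[:,:2].astype(np.float32)))
    m=near&(Z>8); v,u=np.nonzero(m); a,b,c,d=v.min()-6,v.max()+6,u.min()-6,u.max()+6
    cr=cv2.resize(s["img"][a:b,c:d],(400,400),interpolation=cv2.INTER_CUBIC); acs=cr
    print(a,b,c,d); np.save(n+".npy",np.clip(cr.astype(int)*1.6,0,255).astype(np.uint8))
save("crop2.png",np.hstack([np.load("top.npy"),np.load("side.npy")]))
```

```text
top 70 78 [578.4 180.1  76.4] [24.  24.2  7.9] ((579.0352172851562, 180.5848846435547), (19.365909576416016, 20.020296096801758), 64.31084442138672)
top 44 30 [574.2 174.3  56.7] [17.3 22.6 23.6] ((572.9033203125, 177.59352111816406), (12.205889701843262, 25.0272216796875), 27.10198211669922)
top 6 68 [572.8 171.2  23.2] [33.3 32.8 29.5] ((574.8265991210938, 176.50392150878906), (22.822322845458984, 36.077667236328125), 47.05424499511719)
208 237 157 188
side 70 32 [578.9 178.4  75.3] [23.6 23.2  8.6] ((579.3269653320312, 181.019775390625), (20.036502838134766, 18.76904296875), 62.675479888916016)
side 44 56 [578.7 175.   56.8] [24.  14.8 25.3] ((580.3822021484375, 175.15374755859375), (24.767194747924805, 12.644551277160645), 13.106391906738281)
side 6 85 [579.4 169.9  20.9] [34.1 18.2 29. ] ((580.2546997070312, 172.551025390625), (34.39669418334961, 17.11488914489746), 3.332113742828369)
165 199 249 271
```

View pics/crop2.png

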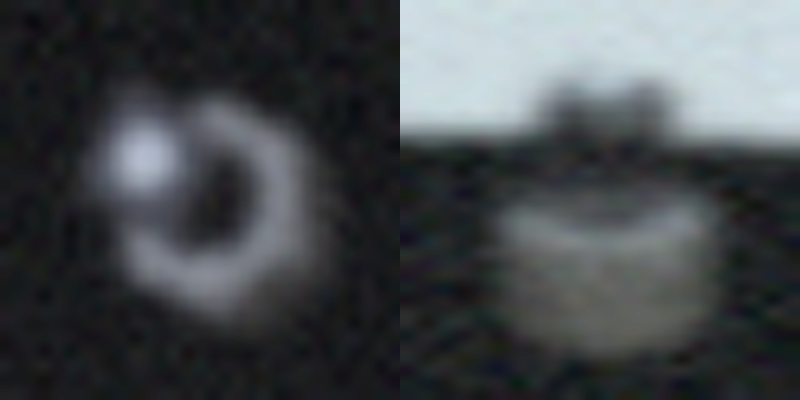

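```bash
cat > go.py <<'E'
import sys
from h import *
from scipy.spatial.transform import Rotation as Ro
X,Y,Z,a=map(float,sys.argv[1:5]); s=sensors.sense(); w,x,y,z=s["eef_rot"]
M=Ro.from_quat([x,y,z,w]).as_matrix(); d=M.T@(np.array([X,Y,Z])-s["tool_pos"])
cur=np.degrees(np.arctan2(M[1,1],M[0,1])); e=(cur-a+90)%180-90
print("t",round(s["t"],2),"pos",np.round(s["tool_pos"],1),"closing",round(cur,1),"tilt",np.round(M[:2,2],3),"shift",d.round(1),"turn",round(np.radians(e),3),"F",np.round(s["force"],1),"gap",round(s["finger_gap"],1),"ff",s["finger_force"])
E
python3 -m handwheel '[[1,-518,-185,0,0],[1,-518,-185,0,0],[1,-518,-185,0,0],[1,-518,-185,0,0],[1,-518,-185,0,0],[1,-518,-185,0,0],[1,-518,-185,0,0],[1,-518,-185,0,0]]' 40
python3 go.py 579 180 200 63.5
```

```text
t: 1.42
tool_pos: [400.1, 298.9, 201.1]
eef_rot: [0.0, 0.122, 0.993, 0.0]
force: [0.6, 1.6, -0.8]
finger_gap: 85.6
finger_force: 0.0
t 1.42 pos [400.1 298.9 201.1] closing 76.0 tilt [0.001 0.001] shift [-202.4  -71.9    1.1] turn 0.218 F [ 0.6  1.6 -0.8] gap 85.6 ff 0.0
```

```bash
python3 -m handwheel '[[1,-203,-72,60,0.218],[1,-203,-72,60,0.218],[1,-203,-72,60,0.218],[1,-203,-72,60,0.218],[1,-203,-72,60,0.218],[1,-203,-72,60,0.218],[1,-203,-72,60,0.218],[1,-203,-72,60,0.218]]'
python3 go.py 579 180 45 63.5
```

```text
t: 2.08
tool_pos: [577.9, 180.6, 139.9]
eef_rot: [-0.001, 0.23, 0.973, -0.0]
force: [-1.1, 0.1, 0.2]
finger_gap: 85.7
finger_force: 0.0
t 2.08 pos [577.9 180.6 139.9] closing 63.4 tilt [-0.002 -0.   ] shift [-1.4  0.1 94.9] turn -0.002 F [-1.1  0.1  0.2] gap 85.7 ff 0.0
```

```bash
python3 -m handwheel '[[1,-1,0,40,0],[1,-1,0,75,0],[1,-1,0,94,0],[1,-1,0,94,0],[-1,-1,0,94,0],[-1,-1,0,94,0],[-1,-1,0,94,0],[-1,-1,0,94,0]]' 40
python3 -m handwheel '[[-1,0,0,0,0],[-1,0,0,0,0],[-1,0,0,0,0],[-1,0,0,0,0],[-1,0,0,0,0],[-1,0,0,0,0]]' 40
python3 go.py 579 180 45 63.5
```

```text
t: 2.75
tool_pos: [580.5, 181.7, 49.3]
eef_rot: [0.002, 0.229, 0.973, 0.001]
force: [-0.1, -0.7, -0.1]
finger_gap: 38.7
finger_force: 0.0
t: 3.25
tool_pos: [578.9, 180.7, 46.7]
eef_rot: [-0.0, 0.229, 0.973, -0.0]
force: [-0.5, 0.4, -0.8]
finger_gap: 0.0
finger_force: 0.0
t 3.25 pos [578.9 180.7  46.7] closing 63.5 tilt [-0. -0.] shift [-0.4 -0.5  1.7] turn -0.0 F [-0.5  0.4 -0.8] gap 0.0 ff 0.0
```

The fingers closed on nothing, so I need to look.

Run:
```python
from h import *
s,K,R,t=snap("side"); a=cv2.resize(s["img"][90:230,180:320],(400,400),interpolation=cv2.INTER_CUBIC)
q=R@np.array([579,180.5,46.7])+t; print("tcp px side",(K@q/q[2])[:2])
s,K,R,t=snap("top"); b=cv2.resize(s["img"][170:310,100:240],(400,400),interpolation=cv2.INTER_CUBIC)
q=R@np.array([579,180.5,46.7])+t; print("tcp px top",(K@q/q[2])[:2])
save("miss.png",np.clip(np.hstack([a,b]).astype(int)*1.4,0,255).astype(np.uint8))
```

```text
tcp px side [259.53411373 180.73970917]
tcp px top [171.86381961 221.16518311]
```

View pics/miss.png

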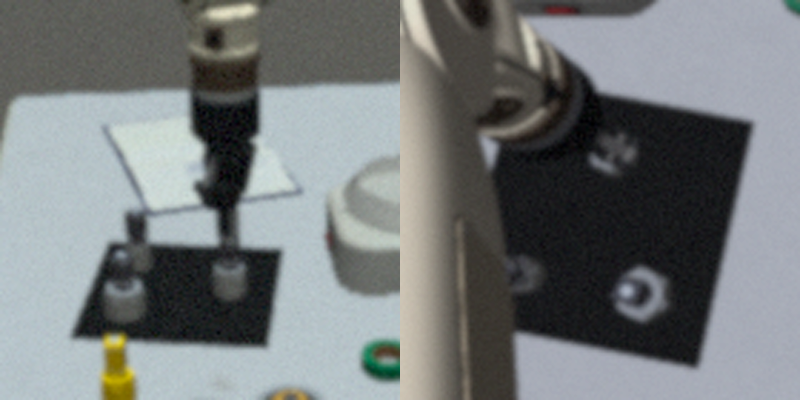

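The side view shows the shut fingers at crop (228,235), right above the medium socket's skirt at (228,280), and the socket is still upright. I'll lift to see whether it comes along.

```bash
python3 -m handwheel '[[-1,0,0,-10,0],[-1,0,0,-30,0],[-1,0,0,-60,0],[-1,0,0,-90,0],[-1,0,0,-90,0],[-1,0,0,-90,0]]' 40
python3 go.py 579 180 45 63.5
python3 - <<'E'
from h import *
s,K,R,t=snap("side"); P=cloud(s,K,R,t); a=cv2.resize(s["img"][110:220,195:305],(400,400),interpolation=cv2.INTER_CUBIC)
X,Y,Z=P[...,0],P[...,1],P[...,2]
near=np.hypot(X-577,Y-178)<60
for lo,hi in((6,30),(30,42),(44,70),(70,85),(85,110),(110,150)):
    q=P[near&(Z>lo)&(Z<hi)]
    if len(q)>4: print(lo,hi,len(q),q.mean(0).round(1),q.min(0).round(1),q.max(0).round(1))
save("lift.png",np.clip(a.astype(int)*1.4,0,255).astype(np.uint8))
E
```

```text
t: 3.85
tool_pos: [581.0, 181.4, 140.3]
eef_rot: [0.003, 0.229, 0.973, 0.002]
force: [-0.1, -1.4, -0.7]
finger_gap: 0.1
finger_force: 0.0
t 3.85 pos [581.  181.4 140.3] closing 63.5 tilt [0.006 0.002] shift [ 1.6 -2.5 95.3] turn -0.0 F [-0.1 -1.4 -0.7] gap 0.1 ff 0.0
6 30 75 [577.3 170.8  17. ] [534.2 123.6   6. ] [612.6 213.2  29.9]
30 42 43 [578.  172.3  35.9] [563.6 161.9  30.1] [593.6 184.3  41.8]
44 70 55 [578.8 174.9  57.1] [567.2 166.6  44.1] [591.  185.   69.9]
70 85 32 [579.5 178.4  75.4] [567.7 168.7  70.7] [591.3 194.8  79.9]
```

View pics/lift.png

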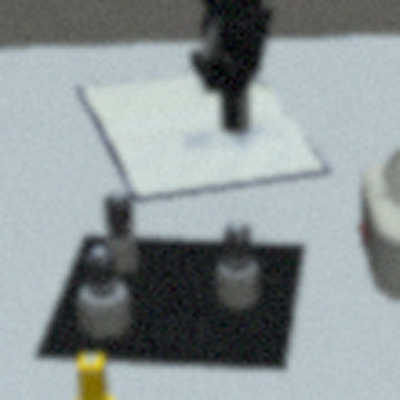

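The socket at crop (238,280) is undisturbed, and the fingertips are at crop (235,130). I'll check where the fingers really are by depth.

Run:
```python
from h import *
T=np.array([581,181.4,140.3])
for n in("side","top"):
    s,K,R,t=snap(n); P=cloud(s,K,R,t)
    q=R@T+t; print(n,"tcp px",(K@q/q[2])[:2],"depth",q[2])
    m=(P[...,2]>100)&(P[...,2]<300)&(np.hypot(P[...,0]-581,P[...,1]-181)<150)
    for z in range(100,260,15):
        k=m&(P[...,2]>=z)&(P[...,2]<z+15)
        if k.sum()>3: v,u=np.nonzero(k); print(z,k.sum(),P[k].mean(0).round(1),np.ptp(P[k],0).round(1),"px",u.mean().round(1),v.mean().round(1))
    if n=="side": 
        for v in range(130,152,3): print(v,[tuple(P[v,u].round(0)) for u in(256,259,262)])
```

```text
side tcp px [259.56067406 154.85118783] depth 1291.1723589328255
100 4 [725.3 214.3 102.4] [ 7.9 16.2  4.1] px 302.5 159.0
160 9 [577.  174.7 171.8] [21.5 15.   4.8] px 258.2 146.7
175 33 [578.2 170.7 182.4] [22.3 17.4 14.4] px 258.6 144.1
190 37 [578.6 170.7 197.2] [23.  26.6 13.2] px 258.6 139.6
205 36 [580.3 167.9 214.7] [45.7 53.4 14.7] px 259.1 134.7
220 61 [578.8 163.2 227.5] [56.4 78.  14.5] px 258.6 131.3
235 85 [579.4 162.3 242.4] [68.9 97.8 14.9] px 258.7 126.8
250 111 [574.5 155.  257.8] [ 73.  112.8  14.8] px 257.1 122.9
130 [(np.float64(569.0), np.float64(135.0), np.float64(244.0)), (np.float64(580.0), np.float64(162.0), np.float64(232.0)), (np.float64(590.0), np.float64(175.0), np.float64(226.0))]
133 [(np.float64(569.0), np.float64(137.0), np.float64(234.0)), (np.float64(580.0), np.float64(164.0), np.float64(222.0)), (np.float64(590.0), np.float64(180.0), np.float64(215.0))]
136 [(np.float64(570.0), np.float64(152.0), np.float64(217.0)), (np.float64(579.0), np.float64(152.0), np.float64(217.0)), (np.float64(589.0), np.float64(175.0), np.float64(207.0))]
139 [(np.float6
[... 540 characters left out ...]
float64(587.0), np.float64(509.0), np.float64(11.0)), (np.float64(599.0), np.float64(508.0), np.float64(11.0)), (np.float64(611.0), np.float64(507.0), np.float64(10.0))]
151 [(np.float64(585.0), np.float64(485.0), np.float64(9.0)), (np.float64(597.0), np.float64(488.0), np.float64(7.0)), (np.float64(609.0), np.float64(489.0), np.float64(6.0))]
top tcp px [160.32530205 212.83126726] depth 880.9519288698
100 17 [726.2 210.2 103.1] [ 8.5 24.7  8.3] px 156.9 155.6
205 6 [563.3 166.5 216.1] [22.5 27.9  9.9] px 156.2 214.2
220 24 [561.8 159.9 227.8] [21.6 24.5 13. ] px 157.6 213.8
235 21 [564.3 156.2 241.6] [43.4 37.5 14.6] px 157.5 211.2
250 125 [554.1 133.2 258.4] [27.8 52.1 13.5] px 166.6 214.8
```

The real fingertips are at about z 170 while the reported TCP is 140. So the reported height is about 30 mm too low, and the first attempt closed just above the block (top 77). In x and y the two agree within about 2 mm. I'll grasp at a reported z of about 16, descending in two stages.

```bash
python3 -m handwheel '[[1,1,-1,0,0],[1,1,-1,0,0],[1,1,-1,0,0],[1,1,-1,30,0],[1,1,-1,65,0],[1,1,-1,85,0],[1,1,-1,95,0],[1,1,-1,95,0]]' 40
python3 go.py 579 180 16 63.5
```

```text
t: 4.67
tool_pos: [575.1, 179.5, 38.5]
eef_rot: [-0.003, 0.229, 0.973, -0.002]
force: [-0.3, 0.0, -0.2]
finger_gap: 85.5
finger_force: 0.0
t 4.67 pos [575.1 179.5  38.5] closing 63.5 tilt [-0.006 -0.002] shift [-3.4  2.3 22.5] turn -0.0 F [-0.3  0.  -0.2] gap 85.5 ff 0.0
```

```bash
python3 -m handwheel '[[1,0,0,10,0],[1,0,0,20,0],[1,0,0,28,0],[1,0,0,28,0],[1,0,0,28,0],[1,0,0,28,0]]' 40
python3 go.py 579 180 16 63.5
```

```text
t: 5.17
tool_pos: [578.0, 180.4, 14.3]
eef_rot: [0.0, 0.229, 0.973, 0.0]
force: [-0.1, 0.4, -0.1]
finger_gap: 85.3
finger_force: 0.0
t 5.17 pos [578.  180.4  14.3] closing 63.5 tilt [0.001 0.   ] shift [-1.   0.  -1.7] turn -0.0 F [-0.1  0.4 -0.1] gap 85.3 ff 0.0
```

```bash
python3 -m handwheel '[[-1,-1,0,-2,0],[-1,-1,0,-2,0],[-1,-1,0,-2,0],[-1,-1,0,-2,0],[-1,-1,0,-2,0],[-1,-1,0,-2,0],[-1,-1,0,-2,0],[-1,-1,0,-2,0]]' 40
python3 -m handwheel '[[-1,0,0,0,0],[-1,0,0,0,0],[-1,0,0,0,0]]' 40
python3 go.py 579 180 16 63.5
```

```text
t: 5.83
tool_pos: [578.6, 179.9, 15.9]
eef_rot: [0.0, 0.229, 0.973, 0.0]
force: [0.1, 0.2, 0.1]
finger_gap: 19.3
finger_force: 45.0
t: 6.08
tool_pos: [578.6, 179.9, 15.9]
eef_rot: [0.0, 0.229, 0.973, 0.0]
force: [0.3, 0.4, 0.3]
finger_gap: 19.5
finger_force: 45.0
t 6.08 pos [578.6 179.9  15.9] closing 63.5 tilt [0. 0.] shift [-0.3  0.3 -0.1] turn -0.0 F [0.3 0.4 0.3] gap 19.5 ff 44.97874438762665
```

Gripped: the gap is 19.5, so the block is aligned. Rim height is reported z minus 12.9, so home should read about 93. Now I'll lift.

```bash
python3 -m handwheel '[[-1,0,0,-15,0],[-1,0,0,-40,0],[-1,0,0,-75,0],[-1,0,0,-110,0],[-1,0,0,-135,0],[-1,0,0,-135,0],[-1,0,0,-135,0],[-1,0,0,-135,0]]' 60
python3 go.py 531 -180.4 151 70.5
```

```text
t: 6.75
tool_pos: [577.5, 179.5, 149.4]
eef_rot: [-0.001, 0.229, 0.973, -0.001]
force: [-0.0, 0.1, -2.0]
finger_gap: 19.1
finger_force: 60.2
t 6.75 pos [577.5 179.5 149.4] closing 63.5 tilt [-0.002 -0.001] shift [-119.1 -342.8   -1.2] turn -0.122 F [-0.   0.1 -2. ] gap 19.1 ff 60.24688124656677
```

```bash
python3 -m handwheel '[[-1,-8,-23,0,0],[-1,-21,-59,0,0],[-1,-34,-97,0,0],[-1,-47,-135,0,0],[-1,-60,-173,0,0],[-1,-73,-211,0,0],[-1,-86,-248,0,-0.06],[-1,-98,-282,0,-0.12]]'
python3 go.py 531 -180.4 151 70.5
```

```text
t: 7.42
tool_pos: [537.7, -118.0, 148.1]
eef_rot: [-0.003, 0.169, 0.986, -0.0]
force: [1.1, 0.5, -1.8]
finger_gap: 19.2
finger_force: 60.1
t 7.42 pos [ 537.7 -118.   148.1] closing 70.5 tilt [-0.005  0.001] shift [-14.5 -61.   -2.9] turn -0.0 F [ 1.1  0.5 -1.8] gap 19.2 ff 60.09053349494934
```

```bash
python3 -m handwheel '[[-1,-7,-30,0,0],[-1,-12,-50,0,0],[-1,-14,-60,0,0],[-1,-14,-61,0,0],[-1,-14,-61,0,0],[-1,-14,-61,0,0],[-1,-14,-61,0,0],[-1,-14,-61,0,0]]'
python3 go.py 531 -180.4 118 70.5
python3 - <<'E'
from h import *
for n in("side","top"):
    acc=[]
    for k in range(4):
        s,K,R,t=snap(n); acc.append(cloud(s,K,R,t))
    P=np.nanmedian(acc,0); Z=P[...,2]; near=np.hypot(P[...,0]-531,P[...,1]+180)<45
    for lo,hi in((120,132),(132,145),(145,155),(155,165),(165,172),(172,178)):
        q=P[near&(Z>lo)&(Z<hi)]
        if len(q)>4: print(n,lo,len(q),((q.min(0)+q.max(0))/2).round(1),q.min(0).round(1),q.max(0).round(1))
E
```

```text
t: 8.08
tool_pos: [533.2, -176.9, 150.8]
eef_rot: [-0.0, 0.169, 0.986, 0.0]
force: [-1.0, 1.2, -1.6]
finger_gap: 18.9
finger_force: 60.1
t 8.08 pos [ 533.2 -176.9  150.8] closing 70.5 tilt [-0.  0.] shift [ 0.9 -4.  32.8] turn -0.0 F [-1.   1.2 -1.6] gap 18.9 ff 60.120309591293335
side 132 36 [ 533.  -187.1  141.2] [ 515.9 -195.4  137.5] [ 550.2 -178.8  144.9]
side 145 52 [ 533.3 -187.2  149.9] [ 516.2 -196.1  145. ] [ 550.4 -178.3  154.8]
side 155 57 [ 533.7 -186.1  160.1] [ 516.6 -196.5  155.1] [ 550.8 -175.7  165. ]
side 165 48 [ 532.8 -181.2  168.4] [ 517.1 -194.4  165.1] [ 548.5 -168.   171.7]
side 172 30 [ 532.8 -183.5  174.9] [ 519.6 -190.8  172.1] [ 546.1 -176.1  177.6]
```

The socket as seen (533.0, −177) agrees with the reported TCP. Now I'll centre it and come down to just above the stud.

```bash
python3 -m handwheel '[[-1,1,-4,0,0],[-1,1,-4,0,0],[-1,1,-4,12,0],[-1,1,-4,24,0],[-1,1,-4,30,0],[-1,1,-4,30,0],[-1,1,-4,30,0],[-1,1,-4,30,0]]'
python3 go.py 531 -180.4 112 70.5
python3 - <<'E'
from h import *
for n in("side",):
    acc=[]
    for k in range(4):
        s,K,R,t=snap(n); acc.append(cloud(s,K,R,t))
    P=np.nanmedian(acc,0); Z=P[...,2]; near=np.hypot(P[...,0]-531,P[...,1]+180)<38
    for lo,hi in((20,40),(40,60),(60,80),(80,92),(112,128),(128,140)):
        q=P[near&(Z>lo)&(Z<hi)]
        if len(q)>4:
            # circle fit
            A=np.c_[2*q[:,:2],np.ones(len(q))]; c=np.linalg.lstsq(A,(q[:,:2]**2).sum(1),rcond=None)[0]; print(n,lo,len(q),((q.min(0)+q.max(0))/2).round(1)[0],q.min(0).round(1),q.max(0).round(1),"fit",c[:2].round(1),np.sqrt(c[2]+c[0]**2+c[1]**2).round(1))
E
```

```text
t: 9.15
tool_pos: [531.1, -182.0, 121.4]
eef_rot: [0.0, 0.171, 0.985, -0.0]
force: [0.2, 0.0, -1.0]
finger_gap: 19.2
finger_force: 60.1
t 9.15 pos [ 531.1 -182.   121.4] closing 70.4 tilt [ 0.001 -0.   ] shift [0.7 1.5 9.4] turn -0.003 F [ 0.2  0.  -1. ] gap 19.2 ff 60.10920524597168
side 20 130 532.1 [ 501.4 -211.2   20. ] [ 562.7 -176.2   40. ] fit [ 532.3 -179.7] 29.7
side 40 165 532.3 [ 501.6 -211.    40.1] [ 563.  -177.1   59.9] fit [ 532.3 -179.2] 29.9
side 60 140 531.5 [ 500.2 -213.8   60.2] [ 562.8 -164.4   80. ] fit [ 532.  -186.6] 26.5
side 80 240 532.5 [ 500.9 -212.3   80. ] [ 564.1 -155.    92. ] fit [ 532.4 -184. ] 25.9
side 112 79 531.3 [ 512.8 -201.   112. ] [ 549.8 -178.8  127.8] fit [ 531.3 -182. ] 17.6
side 128 66 531.4 [ 512.9 -201.   128.1] [ 550.  -178.5  139.8] fit [ 531.5 -181.9] 17.4
```

```bash
python3 -m handwheel '[[-1,0,1.8,0,0],[-1,0,1.8,4,0],[-1,0,1.8,8,0],[-1,0,1.8,10,0],[-1,0,1.8,12,0],[-1,0,1.8,14,0],[-1,0,1.8,14,0],[-1,0,1.8,14,0]]'
python3 go.py 531.6 -180.3 93 70.5
```

```text
t: 10.02
tool_pos: [531.3, -180.1, 108.2]
eef_rot: [0.0, 0.171, 0.985, -0.0]
force: [-3.3, 0.6, 7.5]
finger_gap: 19.3
finger_force: 61.5
t 10.02 pos [ 531.3 -180.1  108.2] closing 70.4 tilt [ 0.001 -0.   ] shift [-0.4 -0.1 15.2] turn -0.002 F [-3.3  0.6  7.5] gap 19.3 ff 61.5040397644043
```

It stopped on the nut top at reported 108, with 7.5 N. Next I'll turn it under light pressure, to cover the other 30° possibility.

```bash
python3 -c "
from h import *; print(np.round(sensors.sense()['joint_pos'],2))"
python3 -m handwheel '[[-1,0,0,0,0.1],[-1,0,0,0,0.2],[-1,0,0,0,0.3],[-1,0,0,0,0.4],[-1,0,0,0,0.5],[-1,0,0,1,0.52],[-1,0,0,1.5,0.52],[-1,0,0,1.5,0.52]]'
python3 go.py 531.6 -180.3 93 40.5
```

```text
[-0.33  0.41  0.    1.16  0.    0.02]
t: 10.68
tool_pos: [531.1, -180.1, 104.9]
eef_rot: [-0.0, 0.417, 0.909, -0.0]
force: [0.5, 0.7, -1.8]
finger_gap: 18.9
finger_force: 60.1
t 10.68 pos [ 531.1 -180.1  104.9] closing 40.7 tilt [-0.001  0.   ] shift [-0.5  0.3 11.9] turn 0.003 F [ 0.5  0.7 -1.8] gap 18.9 ff 60.12192249298096
```

It dropped onto the nut: reported 104.9 with no force. Continuing down.

```bash
python3 -m handwheel '[[-1,0,0,2,0],[-1,0,0,4,0],[-1,0,0,6,0],[-1,0,0,8,0],[-1,0,0,10,0],[-1,0,0,11,0],[-1,0,0,12,0],[-1,0,0,12,0]]'
python3 go.py 531.6 -180.3 93 40.5
```

```text
t: 11.35
tool_pos: [531.2, -180.1, 93.1]
eef_rot: [-0.0, 0.418, 0.908, -0.0]
force: [0.4, -0.1, -2.3]
finger_gap: 19.0
finger_force: 60.2
t 11.35 pos [ 531.2 -180.1   93.1] closing 40.6 tilt [-0.  0.] shift [-0.4  0.2  0.1] turn 0.001 F [ 0.4 -0.1 -2.3] gap 19.0 ff 60.17808794975281
```

Down at 93, still with no contact force. I'll press gently to find the floor.

```bash
python3 -m handwheel '[[-1,0,0,0.5,0],[-1,0,0,1,0],[-1,0,0,1.5,0],[-1,0,0,2,0],[-1,0,0,2,0],[-1,0,0,2,0]]'
python3 go.py 531.6 -180.3 93 40.5
```

```text
t: 11.85
tool_pos: [531.5, -180.1, 92.8]
eef_rot: [0.001, 0.418, 0.908, 0.0]
force: [-2.2, 1.6, 6.5]
finger_gap: 19.1
finger_force: 61.5
t 11.85 pos [ 531.5 -180.1   92.8] closing 40.6 tilt [ 0.001 -0.   ] shift [-0.2  0.  -0.2] turn 0.001 F [-2.2  1.6  6.5] gap 19.1 ff 61.47271156311035
```

It bottomed at 92.8, as predicted. One check of the fit and the other sockets by depth and picture.

```bash
python3 -m handwheel '[[-1,0,0,0,0],[-1,0,0,0,0],[-1,0,0,0,0],[-1,0,0,0,0]]'
python3 - <<'E'
from h import *
s,K,R,t=snap("side"); P=cloud(s,K,R,t); Z=P[...,2]
near=np.hypot(P[...,0]-531,P[...,1]+180)<24
for lo,hi in((96,106),(106,116),(116,124),(124,140)):
    q=P[near&(Z>lo)&(Z<hi)]
    if len(q): print(lo,len(q),q.min(0).round(1),q.max(0).round(1))
for x,y in((473,250),(456,146)):
    q=P[np.hypot(P[...,0]-x,P[...,1]-y)<20]; print(q[q[:,2]>70].mean(0))
a=cv2.resize(s["img"][130:290,160:340],(720,600)[:2] if 0 else (675,600),interpolation=cv2.INTER_CUBIC); save("fin.png",np.clip(a.astype(int)*1.3,0,255).astype(np.uint8))
E
```

```text
t: 12.18
tool_pos: [531.5, -180.2, 92.9]
eef_rot: [0.001, 0.418, 0.908, 0.0]
force: [-3.0, 0.3, 7.2]
finger_gap: 18.9
finger_force: 61.5
96 51 [ 514.2 -200.    96.4] [ 548.7 -173.7  106. ]
106 67 [ 514.6 -199.4  106.1] [ 548.8 -174.7  115.9]
116 22 [ 515.1 -193.   116.1] [ 544.5 -182.6  123.4]
124 76 [ 510.5 -199.5  124.1] [ 552.9 -172.7  139.9]
[472.45099085 250.51212533  75.65540587]
[457.17659721 145.42222235  75.40523819]
```

View pics/fin.png

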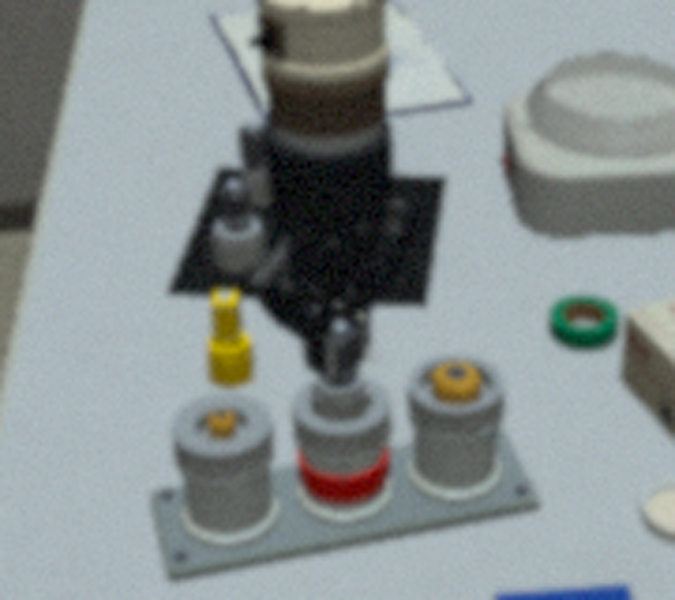

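The socket sits deep in the red-banded vessel at crop (342,395), with its shoulder at about z 118, and is upright and gripped. The other two sockets still stand on the mat.

```bash
python3 -c "
from plant import ticket; print(ticket.sign_off())"
```

```text
the job is handed in; nothing more can be done
None
```

The medium socket (27 mm opening, picked first by its size in the images) fits the red-banded vessel's nut; it is fully home, upright and still gripped at about 60 N, and the other two, which I did not try, stand untouched on the mat; the job is handed in, but sign-off returned no verdict.

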